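# Seat a bearing bush in the V of a drilling jig

## Task

Stand the brass bush upright on the jig's bed in the open mouth of the guide rails, then push it along the bed, between the rails and past the two spring plungers, until it is fully home against both faces of the V block, and bed it there with a steady push of about 15 N for a second. Never push it into the V with more than 20 N, because a hard push shifts the V block from its setting. Leave the bush standing there, let go of it, and leave the bottle, the tape and the slide gauge where they are.

Things in the scene. Friction and masses are not known exactly. Their poses are not given: they have to be found in the camera images.
- bush_mid (a point): centre, half-way up, of the loose brass bearing bush: an upright cylinder 50 mm in diameter and 40 mm tall (0.3 to 0.6 kg) with a 20 mm bore in its top; it starts standing on the cabinet top. Its z axis is the bush's axis
- jig: drilling jig: a grey plate 190 x 130 x 12 mm fixed to the cabinet top. Origin on its centre line on the plate's top (the bed, 12 mm above the cabinet top); x along the centre line into the guides (plate from x = -85 to +105 mm), y to the left, z up. Two steel rails 20 mm tall converge from 88 mm apart at x = -28 to 54 mm apart at x = +8 mm. Bed and guides are smooth (friction about 0.2)
- mouth (a point): centre of the bush (20 mm above the bed) when it stands in the mouth of the rails: 52 mm before the jig's origin on its centre line, nothing within 40 mm to either side of it; its axes are those of the jig. The bed reaches 33 mm further to -x
- catch_left (a joint): left (+y) of two brass ball-nosed spring plungers that stand into the channel 12 mm before the bush's home centre. Value: m pressed in; 0 fully out, 0.0037 as the widest part of the bush passes, about 0.0008 with the bush home. Pushing the bush slowly between them takes 5 to 10 N; past them they hold it in the V
- catch_right (a joint): right (-y) plunger, as the left one
- oil_bottle: small glass dropper bottle with a white bulb, 33 mm across and 106 mm tall, standing at the back; origin under its centre. To be left alone
- tape: roll of masking tape lying flat, 96 mm across and 25 mm tall, at the back left; origin under its centre. To be left alone
- gauge: brass slide gauge lying flat at the front edge, 35 x 115 x 10 mm, its length along its own y; origin under its centre. To be left alone
- v_middle (a point): middle setting of the V block, 20 mm over the bed, axes of the jig. The block (steel, 90 mm wide, 24 mm tall, two faces at 45 degrees to x) is clamped by the setter anywhere along x, so the bush's centre when home lies up to 10 mm before or beyond this point: not measured, to be felt or seen. Pushed much too hard, it slips along x
Not all that is in view belongs to the job. Several things look just like the part that bears bush_mid: the one meant starts nearest to the robot's base.

How it is judged:
By the outcome, as a careful person would: the job done as asked, in the order asked, and still so for the second after the job is handed in, with the robot touching nothing.
It also fails if it takes over 59 s, if anything falls off the work surface, if the arm or the gripper's body presses on something with over 40 N, if the wrist force passes 120 N, or if a joint passes its speed limit or range.

## Robot

A 6-joint arm with a two-finger parallel gripper is mounted at the origin on a cart in front of the work surface, level with it; the furniture and walls round the work are solid. World frame = base frame: x ahead of the robot, y to its left, z up, the work surface at z = 0. Lengths are in mm, angles in rad, forces in N, time in s.
With the tool pointing down it reaches from about 275 to 1000 mm from the base axis. Payload 8.4 kg.
Tool frame: the origin (TCP) lies on the mounting face of the last link; the fingertips stand 173 mm ahead of it and the grasp point (between the pads) lies 155 mm ahead of it (bot.tips_ahead is the distance from the TCP to the fingertips, in mm); z points along the fingers, y is the direction in which the jaws open and shut (so a half turn about z gives the same grasp; the last joint's range is limited). The gripper opens to 85 mm and grips with 20 to 120 N. Pads are 22 mm wide; open, the fingers measure 114 mm over their backs; the gripper's body (76 mm by 85 mm) begins 54 mm behind the grasp point. The pads swing forward as they close: fully open they stand 13 mm farther back than shut.
Start: joints at [-1.123, 0.353, 1.633, -0, 1.155, -0.002], TCP at [271.74, -562.838, 404.681] pointing down, gripper open.
Joint ranges: [-2.63, 2.63], [-0.92, 2.1], [0.06, 2.66], [-1.3, 4.44], [0, 2.69], [-3.02, 3.02]. Speed limits (rad/s): [2.22, 2.22, 2.79, 3.14, 3.14, 3.14].

## Interface

Orientations are given as a unit quaternion [x, y, z, w].
In Python, from station import readout, vision, order, bot gives the robot as it stands. The module is installed in compiled form; this text tells all that it offers.
- The arm moves only by the tool apply_moves, never from a script. Its argument "steps" is a list of rows, each a list of 7 numbers: the opening, from -1 (shut) to 1 (fully open), then the shift along the world's x, y, z in cm, then the turn, a rotation vector about the world's x, y, z in degrees. In form: [[fingers, dx, dy, dz, wx, wy, wz], ...]. A call has 1 to 10 rows; each row shifts and turns the commanded pose from where the row before left it; what a row does not reach is not made up. A row lasts 1/8 s, in which the tool goes at most 62.5 mm and 10.7 degrees, less where a joint would pass 70% of its speed; a pose out of reach is approached as far as the arm can. A call with a gripper value outside its range is refused whole. The fingers move at their own pace and stop on an object; "force" is the grip in N (left out, the last holds). Time passes only in rows, so rows that do not move let the fingers close. It gives the time, the measured TCP pose, the force and the opening at its end, in the units of the state.
- readout.read_state(): the state, without advancing time (a new reading comes with each control period).
- vision.capture(name): name is "scene" or "top" or "wrist"; returns a dict with "img" (400x640x3 uint8, red, green, blue), "vertical_fov" (degrees; the focal length in pixels is half the picture's height over the tangent of half this angle, whatever the lens; pixels are square), "cx", "cy" (the principal point, pixels), "R" (3x3) and "t" (3): a world point X has camera coordinates R X + t. Camera axes: x right, y down, z forward; pixel columns grow to the right and rows downward; lengths in mm; the calibration is good to about 2 mm. A picture is of the moment at which its call begins. There is no depth.
- order.close_job(): hands the job in, once; it reports no verdict.
The state is a dict: "time_s": time; "joint_pos": joint angles; "qvel": joint speeds; "joint_torque": joint torques, N m; "position": TCP position; "orientation": TCP orientation; "ft_force": force on the tool from outside, world axes, zero at the start; "ft_torque": the same for the moment, N m; "width": finger opening in mm.
Only numpy, scipy, OpenCV 4.12 (cv2) and the standard library are available. Lean on these libraries where they do the work, as an engineer would, in place of code of your own. Each camera call takes 0.05 s, during which the arm holds its last target.

## Working session

There is one attempt and no reset: what is moved stays moved. The work goes in short steps, Python scripts to look and compute and a tool call to move; the robot and the scene stay as the last step left them, time stands still between calls to the robot, and variables do not carry over. Pictures are saved under pics/ and viewed, and the job is handed in when it is done.

Besides the shell and the picture viewer there is one more tool, called after "Request:" in YAML: its name, and indented under it one key for each argument. apply_moves: Moves the arm, as the interface text tells. Its arguments: {"type":"object","properties":{"steps":{"type":"array"},"force":{"type":"number"}},"required":["steps"]}

```bash
mkdir -p pics; cat > h.py <<'E'
import numpy as np, cv2
from station import readout, vision, order, bot
def cap(n,f):
    c=vision.capture(n); cv2.imwrite('pics/'+f,cv2.cvtColor(c['img'],cv2.COLOR_RGB2BGR)); 
    np.savez('pics/'+f+'.npz',**{k:np.array(v) for k,v in c.items()}); return c
def ld(f): return dict(np.load('pics/'+f+'.npz'))
def foc(c): return c['img'].shape[0]/2/np.tan(np.radians(float(c['vertical_fov']))/2)
def ray(c,u,v,z):
    R=np.array(c['R']);t=np.array(c['t']);f=foc(c)
    d=R.T@np.array([(u-c['cx'])/f,(v-c['cy'])/f,1]);o=-R.T@t
    return o+d*(z-o[2])/d[2]
def proj(c,X):
    p=np.array(c['R'])@np.array(X,float)+np.array(c['t']);f=foc(c); return p[:2]/p[2]*f+[c['cx'],c['cy']]
E
python3 - <<'E'
from h import *
for n in ['scene','top','wrist']:
    c=cap(n,n+'0.png'); print(n,c['vertical_fov'],-c['R'].T@c['t'],c['R'][2], [k for k in c])
print(readout.read_state())
E
```

```text
scene 45.31469702765347 [  99.60284649 -542.17364845  471.60285751] [ 0.49055569  0.71528413 -0.49771853] ['img', 'vertical_fov', 'cx', 'cy', 'R', 't']
top 54.08133760131893 [362.01302806  94.63655619 873.91670953] [ 0.17133204 -0.02853988 -0.98479988] ['img', 'vertical_fov', 'cx', 'cy', 'R', 't']
wrist 68.8745273162674 [ 344.30425816 -528.01865512  373.43942985] [-0.2787272  -0.13372209 -0.95101501] ['img', 'vertical_fov', 'cx', 'cy', 'R', 't']
{'time_s': 0.15, 'joint_pos': array([-1.12341180e+00,  3.53553293e-01,  1.63394548e+00, -4.04515118e-05,
        1.15522763e+00, -2.42266738e-03]), 'qvel': array([ 6.30753351e-04, -1.26934955e-03, -2.21492324e-03, -9.49977485e-05,
       -4.68893370e-04,  9.26798066e-04]), 'joint_torque': array([ 7.89633450e-04, -6.05634212e+01, -3.42339563e+01,  8.61855688e-05,
        6.14634526e-03, -3.72029234e-07]), 'position': array([ 271.65275674, -562.68693913,  404.10154175]), 'orientation': array([ 9.74813630e-01,  2.23020323e-01, -1.43125223e-04, -5.48823604e-04]), 'ft_force': array([ 0.22620886, -0.44550092, -0.22669788]), 'ft_torque': array([-0.02676572, -0.02679754, -0.02445539]), 'width': 85.37412387644048}
```

View pics/scene0.png

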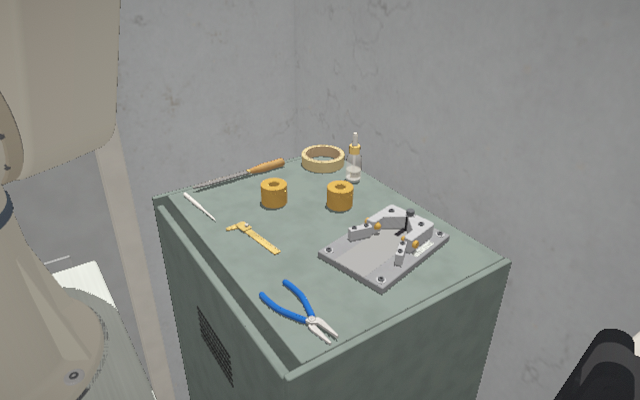

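View pics/top0.png

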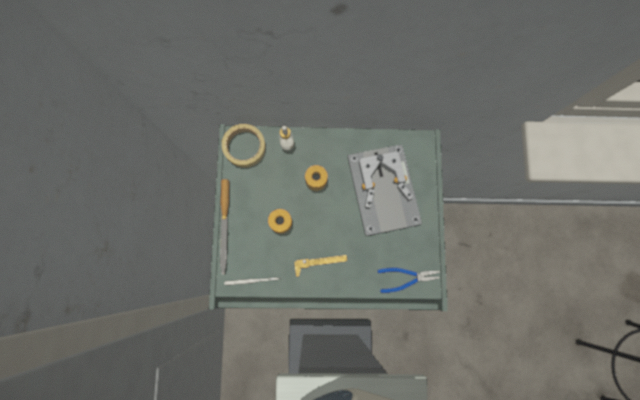

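View pics/wrist0.png

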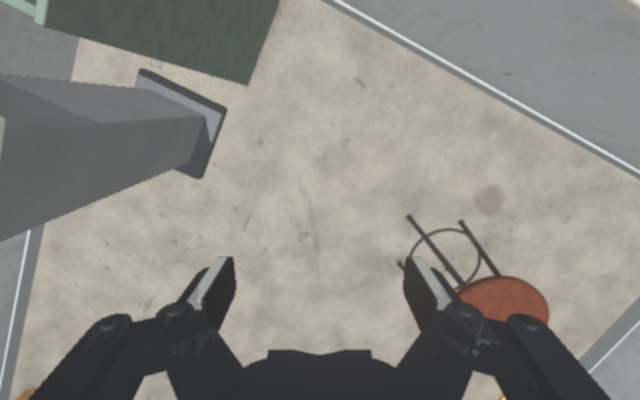

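The scene and top views show the cabinet with two bushes at top (280,221) and (316,177). The jig is at (385,190), the tape at (243,145), the bottle at (287,139) and the gauge at (320,263). The wrist view shows only floor so far.

```bash
cat > m.py <<'E'
from h import *
c=ld('top0.png'); im=c['img']
hsv=cv2.cvtColor(im,cv2.COLOR_RGB2HSV)
m=cv2.inRange(hsv,(10,120,90),(30,255,255))
n,l,s,ce=cv2.connectedComponentsWithStats(m)
for i in range(1,n):
    if s[i,4]>15: print(s[i],ce[i],ray(c,*ce[i],40)[:2],ray(c,*ce[i],10)[:2])
for p in [(350,157),(401,146),(421,224),(370,235)]: print(p,ray(c,*p,12)[:2])
crop=cv2.cvtColor(im[130:245,330:440],cv2.COLOR_RGB2BGR); cv2.imwrite('pics/topz.png',cv2.resize(crop,None,fx=5,fy=5,interpolation=cv2.INTER_CUBIC))
c=ld('scene0.png');crop=cv2.cvtColor(c['img'][190:300,300:460],cv2.COLOR_RGB2BGR); cv2.imwrite('pics/scenez.png',cv2.resize(crop,None,fx=5,fy=5,interpolation=cv2.INTER_CUBIC))
hsv=cv2.cvtColor(c['img'],cv2.COLOR_RGB2HSV)
m=cv2.inRange(hsv,(10,120,90),(30,255,255))
n,l,s,ce=cv2.connectedComponentsWithStats(m)
for i in range(1,n):
    if s[i,4]>100: print(s[i],ce[i],ray(c,*ce[i],20)[:2])
E
python3 m.py
```

```text
[305 166  22  22 338] [315.90236686 176.78106509] [571.51075382  84.31762104] [579.04739591  83.94639925]
[221 180   7  38 207] [224.31400966 197.14009662] [522.56120794 280.77440658] [528.33689914 287.47068145]
[269 209  23  24 363] [279.68319559 220.68870523] [473.3881545  160.39838906] [477.39485415 162.76415888]
[297 261   6   6  16] [299.5   263.875] [382.50287406 116.06579471] [383.2399925  116.83670762]
[304 260  16   7  38] [311.92105263 262.60526316] [385.48198144  89.99382445] [386.32627272  89.82680303]
(350, 157) [626.62412259   6.63451588]
(401, 146) [ 655.51687638 -111.47263573]
(421, 224) [ 474.75719281 -152.30982041]
(370, 235) [448.41529234 -37.69454311]
[250 162  34  11 137] [265.32116788 167.1459854 ] [513.45771173 262.20622905]
[261 178  26  30 683] [273.5329429 192.6398243] [474.92268807 158.72739375]
[327 181  26  30 700] [339.29714286 195.24714286] [574.00470768  82.63472895]
```

```bash
sleep 1; ls pics
```

```text
scene0.png
scene0.png.npz
scenez.png
top0.png
top0.png.npz
topz.png
wrist0.png
wrist0.png.npz
```

View pics/topz.png

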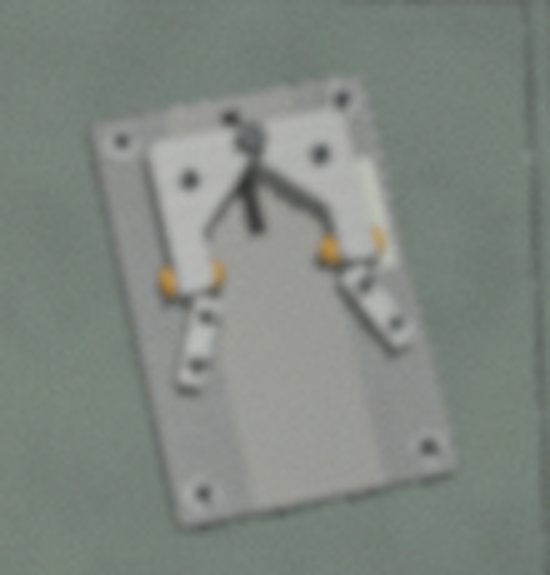

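View pics/scenez.png

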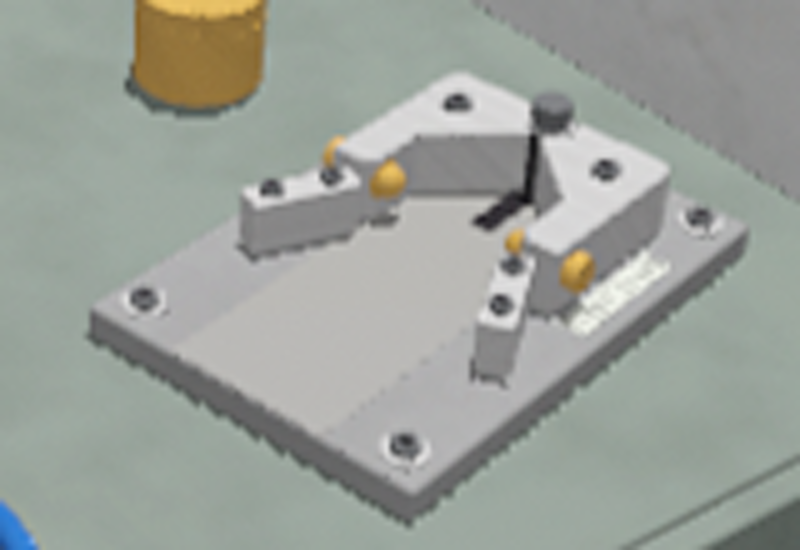

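```bash
cat > fit.py <<'E'
from h import *
from scipy.optimize import least_squares
J=np.array([[105,65],[105,-65],[-85,-65],[-85,65]],float)
c=ld('top0.png'); s=ld('scene0.png')
T=[(348,155),(402,145.6),(421,224),(367,235.4)]
A=[ray(c,*p,12)[:2] for p in T]; 
B=[ray(s,449.6,236.4,12)[:2],ray(s,381.8,289,12)[:2],ray(s,318.4,253.5,12)[:2]]
def tf(p,X): 
    a=p[2];R=np.array([[np.cos(a),-np.sin(a)],[np.sin(a),np.cos(a)]]);return X@R.T+p[:2]
for nm,Q,X in [('top',A,J),('scene',B,J[1:]),('both',A+B,np.vstack([J,J[1:]]))]:
    r=least_squares(lambda p:(tf(p,X)-np.array(Q)).ravel(),[540,-70,.2]); print(nm,r.x,np.degrees(r.x[2]),np.round(r.fun.reshape(-1,2),1).tolist())
p=r.x
print('mouth',tf(p,np.array([-52,0.])))
# other items in jig frame
def inv(p,w): a=p[2];R=np.array([[np.cos(a),-np.sin(a)],[np.sin(a),np.cos(a)]]);return (np.array(w)[:2]-p[:2])@R
for n,(u,v),z in [('plL',(218/5+330,272/5+130),30),('plR',(330/5+330,250/5+130),30),('apex',(255/5+330,168/5+130),36),('faceL end',(208/5+330,235/5+130),36),('faceR end',(328/5+330,207/5+130),36),('knob',(250/5+330,137/5+130),60)]:
    print(n,inv(p,ray(c,u,v,z)))
E
python3 fit.py
```

```text
top [ 5.42729589e+02 -7.36159960e+01  2.15112970e-01] 12.325065318684125 [[0.2, 1.1], [2.7, -0.9], [-1.2, -3.0], [-1.6, 2.8]]
scene [ 5.41739539e+02 -7.86897152e+01  2.24452792e-01] 12.86019768618877 [[2.3, 0.3], [-1.2, -3.7], [-1.1, 3.4]]
both [ 5.42351293e+02 -7.58475343e+01  2.20961246e-01] 12.66014683458119 [[-0.7, -0.6], [2.5, -2.4], [-1.1, -5.6], [-2.3, -0.0], [2.7, 2.7], [-0.9, -0.6], [-0.3, 6.5]]
mouth [491.61555679 -87.24424953]
plL [23.40859652 27.41121001]
plR [ 23.13782089 -23.97056355]
apex [65.09053905  1.59632658]
faceL end [39.45283948 29.18121979]
faceR end [ 41.20168678 -26.15040001]
knob [73.20501258  6.34639059]
```

Request:
apply_moves:
  steps:
    - [1,2.4,4.8,0,0,0,-1.3]
    - [1,2.4,4.8,0,0,0,-1.3]
    - [1,2.4,4.8,0,0,0,-1.3]
    - [1,2.4,4.8,0,0,0,-1.3]
    - [1,2.4,4.8,0,0,0,-1.3]
    - [1,2.4,4.8,0,0,0,-1.3]
    - [1,2.4,4.8,0,0,0,-1.3]
    - [1,2.4,4.8,0,0,0,-1.3]
    - [1,2.4,4.8,0,0,0,-1.3]
    - [1,2.4,4.8,0,0,0,-1.3]

```text
time_s: 1.4
position: [512.2, -81.1, 404.7]
orientation: [0.994, 0.111, 0.0, 0.0]
ft_force: [0.8, -0.5, -0.2]
width: 85.3
```

Request:
apply_moves:
  steps:
    - [1,0,0,0,0,0,0]
    - [1,0,0,0,0,0,0]

```text
time_s: 1.65
position: [511.5, -82.8, 404.4]
orientation: [0.994, 0.112, -0.0, 0.0]
ft_force: [-0.7, -1.3, -0.2]
width: 85.5
```

```bash
python3 - <<'E'
from h import *
c=cap('wrist','w1.png'); print(readout.read_state())
print(-c['R'].T@c['t'],c['R'])
E
```

```text
{'time_s': 1.7, 'joint_pos': array([-1.64333093e-01,  1.86989361e-01,  1.85962089e+00, -3.90205906e-04,
        1.09559753e+00,  1.18372965e+00]), 'qvel': array([-1.61435466e-02, -4.00710208e-03,  1.12712355e-03,  8.55401209e-04,
        2.60492754e-06,  5.04949693e-03]), 'joint_torque': array([ 1.07122622e+00, -4.68990719e+01, -3.31358242e+01,  5.74547262e-02,
       -1.41985825e-02,  9.22093168e-03]), 'position': array([511.3588988 , -83.33696012, 404.47520128]), 'orientation': array([ 9.93795133e-01,  1.11225486e-01, -3.43167055e-04,  8.31827420e-05]), 'ft_force': array([-0.08843456,  0.53357459, -0.73131415]), 'ft_torque': array([-0.0061403 ,  0.08361395, -0.07702963]), 'width': 85.2902642102021}
[590.09064247 -65.10414597 373.74496125] [[ 2.22475983e-01 -9.74938147e-01  2.15133140e-04]
 [-9.26957057e-01 -2.11458556e-01  3.09896585e-01]
 [-3.02084511e-01 -6.91439666e-02 -9.50770246e-01]]
```

View pics/w1.png

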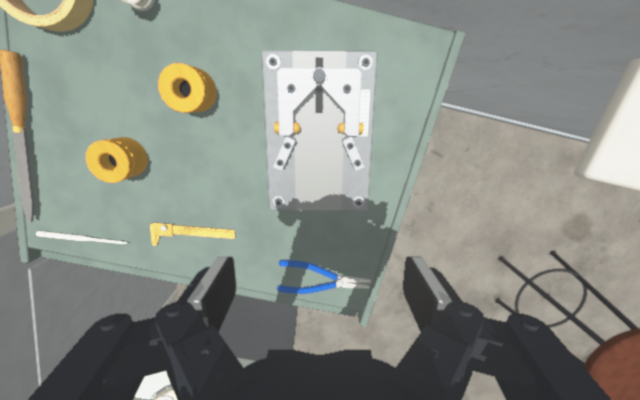

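The wrist view shows the jig well, with its plate spanning (263..376, 51..210), the V apex at about (319,88) and plungers at about (288,128) and (349,128). The target bush is at (108,161) and the decoy at (182,88).

```bash
python3 - <<'E'
from h import *
c=ld('w1.png'); im=c['img'].astype(np.uint8)
cv2.imwrite('pics/w1z.png',cv2.cvtColor(cv2.resize(im[40:220,250:390],None,fx=4,fy=3.3,interpolation=cv2.INTER_CUBIC),cv2.COLOR_RGB2BGR))
cv2.imwrite('pics/w1b.png',cv2.cvtColor(cv2.resize(im[125:195,70:160],None,fx=8,fy=8,interpolation=cv2.INTER_CUBIC),cv2.COLOR_RGB2BGR))
hsv=cv2.cvtColor(im,cv2.COLOR_RGB2HSV)
# non-green mask: plate
m=cv2.inRange(hsv,(0,0,120),(179,22,255)); m[:, :250]=0;m[:,390:]=0;m[:40]=0;m[215:]=0
for r in (60,70,80,100,115,150,160,170,180,190):
    x=np.where(m[r])[0]; print(r,x.min(),x.max())
for q in (270,275,295,315,330,350,360): 
    y=np.where(m[:,q])[0]; print('col',q,y.min(),y.max())
E
```

```text
60 261 377
70 261 376
80 262 380
100 263 375
115 264 374
150 266 378
160 266 371
170 267 380
180 267 369
190 268 369
col 270 50 210
col 275 50 210
col 295 49 199
col 315 50 201
col 330 49 195
col 350 50 198
col 360 50 200
```

View pics/w1z.png

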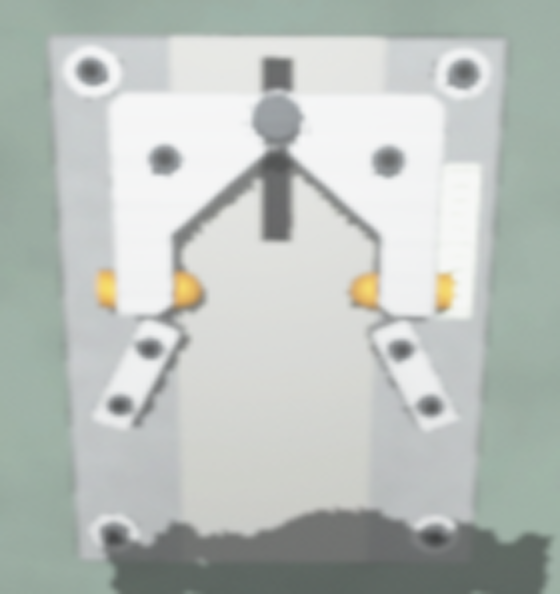

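View pics/w1b.png

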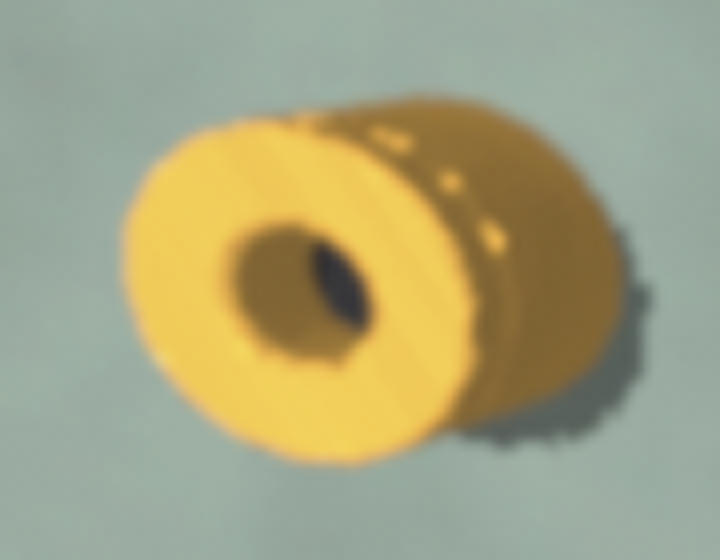

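```bash
cat > fit2.py <<'E'
from h import *
from scipy.optimize import least_squares
exec(open('fit.py').read().split('c=ld')[0])
def tf(p,X): 
    a=p[2];R=np.array([[np.cos(a),-np.sin(a)],[np.sin(a),np.cos(a)]]);return X@R.T+p[:2]
def inv(p,w): a=p[2];R=np.array([[np.cos(a),-np.sin(a)],[np.sin(a),np.cos(a)]]);return (np.array(w)[:2]-p[:2])@R
c=ld('w1.png')
T=[(262,51.2),(376.4,51.2),(367.2,209),(270.2,209)]
A=np.array([ray(c,*p,12)[:2] for p in T])
r=least_squares(lambda p:(tf(p,J)-A).ravel(),[540,-70,.2]); p=r.x
if __name__=='__main__':
    print(p,np.degrees(p[2]),np.round(r.fun.reshape(-1,2),1).tolist(),'mouth',tf(p,np.array([-52,0.])))
    print('bush',ray(c,107.2,161.3,40), 'decoy',ray(c,182,87.5,40))
    Z=lambda u,v:(250+u/4-.4,40+v/3.3-.4)
    for n,q,z in [('plL',(203,290),30),('plR',(350,290),30),('plLout',(97,290),30),('plRout',(452,290),30),('apex',(277,150),36),('fL',(175,238),36),('fR',(380,238),36),('back',(277,95),36),('arm end',(145,316),36),('railL far',(160,322),32),('railL in near',(135,425),32),('railR in near',(425,428),32),('mark L',(170,400),12),('markR',(385,40),12)]:
        print(n,np.round(inv(p,ray(c,*Z(*q),z)),1))
E
python3 fit2.py
```

```text
[ 5.46821184e+02 -7.48507558e+01  2.22036258e-01] 12.72174050194884 [[1.4, 1.6], [1.7, -0.7], [-1.4, -1.7], [-1.7, 0.8]] mouth [496.09772913 -86.30200588]
bush [477.71789621 159.32996169  40.        ] decoy [576.6724797   81.77523692  40.        ]
plL [21.8 21.3]
plR [ 21.9 -20.8]
plLout [21.8 51.6]
plRout [ 22. -50.]
apex [66.6  0.2]
fL [39.1 28.4]
fR [ 39.3 -28.3]
back [83.1  0.2]
arm end [13.5 37.5]
railL far [11.1 33.7]
railL in near [-25.3  42.2]
railR in near [-26.2 -44. ]
mark L [-19.7  33.4]
markR [102.9 -29.9]
```

Request:
apply_moves:
  steps:
    - [1,-0.6,4.05,-1,0,0,0]
    - [1,-0.6,4.05,-2,0,0,0]
    - [1,-0.6,4.05,-2,0,0,0]
    - [1,-0.6,4.05,-2,0,0,0]
    - [1,-0.6,4.05,-2,0,0,0]
    - [1,-0.6,4.05,-1,0,0,0]
    - [1,0,0,0,0,0,0]
    - [1,0,0,0,0,0,0]

```text
time_s: 2.7
position: [475.9, 159.1, 304.8]
orientation: [0.994, 0.111, 0.0, 0.0]
ft_force: [1.0, -0.9, 0.2]
width: 85.4
```

```bash
python3 - <<'E'
from h import *
c=cap('wrist','w2.png'); s=readout.read_state(); print(s['position'],s['orientation'],bot.tips_ahead)
cap('top','top2.png')
for q in [(475.5,159.5,40),(477.7,159.3,40),(473.4,160.4,40)]: print(proj(c,q))
E
```

```text
[476.05475899 158.88254053 304.96567447] [9.93864699e-01 1.10602478e-01 1.83982485e-04 1.34468412e-04] 173.4
[318.04176005 207.18423061]
[318.84253634 204.83867358]
[316.46852967 209.23849803]
```

View pics/w2.png

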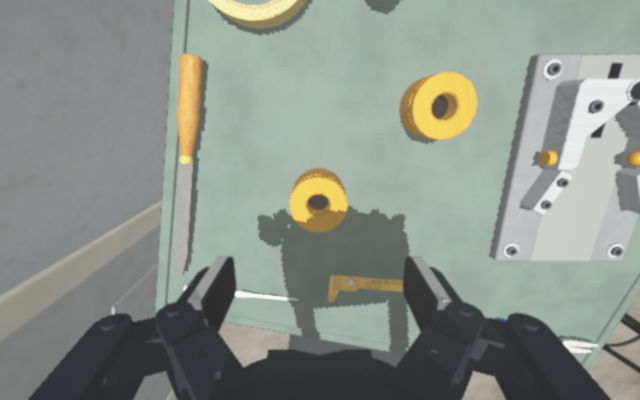

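The bush top face is at about (319,203), midway between the fingers, so it is aligned. I'll descend.

Request:
apply_moves:
  steps:
    - [1,0.1,0.05,-3,0,0,0]
    - [1,0,0,-4,0,0,0]
    - [1,0,0,-3,0,0,0]
    - [1,0,0,-1.5,0,0,0]
    - [1,0,0,-0.6,0,0,0]
    - [1,0,0,0,0,0,0]

```text
time_s: 3.55
position: [477.1, 160.5, 184.1]
orientation: [0.994, 0.111, 0.0, -0.0]
ft_force: [0.1, 0.4, -0.0]
width: 85.3
```

Request:
apply_moves:
  steps:
    - [-1,0,0,0,0,0,0]
    - [-1,0,0,0,0,0,0]
    - [-1,0,0,0,0,0,0]
    - [-1,0,0,0,0,0,0]
    - [-1,0,0,0,0,0,0]
    - [-1,0,0,0,0,0,0]
  force: 40

```text
time_s: 4.3
position: [477.1, 160.8, 184.4]
orientation: [0.994, 0.111, 0.001, -0.0]
ft_force: [-0.8, 0.1, 6.7]
width: 49.1
```

```bash
python3 - <<'E'
from h import *
c=cap('wrist','w3.png'); s=readout.read_state(); print(s['position'],s['orientation'],s['width'],s['ft_force'])
E
```

```text
[477.07031542 160.84069545 184.38325984] [ 9.93788069e-01  1.11287511e-01  5.90956321e-04 -1.22073412e-04] 48.946313159845175 [-1.45280665 -0.8645817   6.42237316]
```

View pics/w3.png

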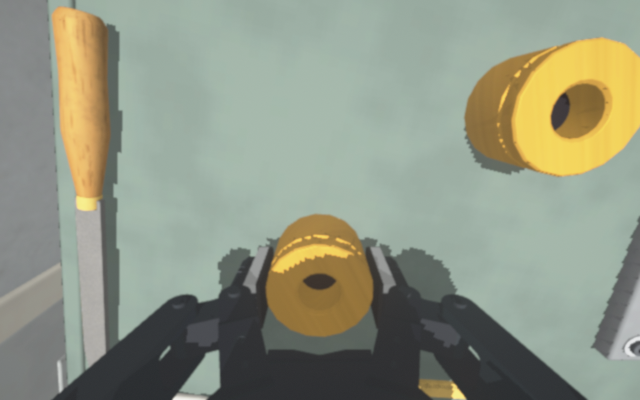

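The bush is between the pads at width 49, with its top face centred at about (319,290). Next I'll lift it.

Request:
apply_moves:
  steps:
    - [-1,0,0,1,0,0,0]
    - [-1,0,0,2,0,0,0]
    - [-1,0,0,3,0,0,0]
    - [-1,0,0,0,0,0,0]
    - [-1,0,0,0,0,0,0]

```text
time_s: 4.97
position: [476.3, 160.5, 243.1]
orientation: [0.994, 0.111, -0.0, 0.0]
ft_force: [-0.2, 0.1, -4.1]
width: 48.5
```

```bash
python3 - <<'E'
from h import *
c=cap('wrist','w4.png'); s=readout.read_state(); print(s['position'],s['orientation'],s['width'],s['ft_force'])
c3=ld('w3.png');print(ray(c3,319,290,40))
E
```

```text
[476.14806607 160.4762328  242.69937209] [ 9.93795750e-01  1.11217498e-01 -8.03486502e-04  1.71134761e-04] 48.81922207309019 [ 0.41492353 -0.3216698  -5.4209369 ]
[478.66694079 160.99446652  40.        ]
```

View pics/w4.png

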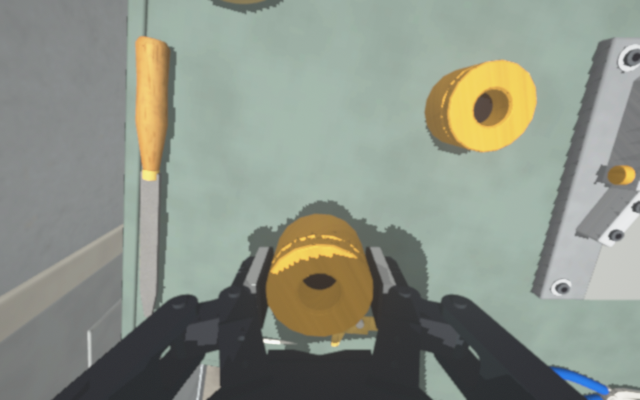

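Request:
apply_moves:
  steps:
    - [-1,0.3,-3.1,0,0,0,0]
    - [-1,0.3,-4.3,0,0,0,0]
    - [-1,0.3,-4.3,0,0,0,0]
    - [-1,0.3,-4.3,0,0,0,0]
    - [-1,0.3,-4.3,0,0,0,0]
    - [-1,0.3,-3.3,0,0,0,0]
    - [-1,0,-1.1,0,0,0,0]
    - [-1,0,0,0,0,0,0]
    - [-1,0,0,0,0,0,0]

```text
time_s: 6.15
position: [494.4, -85.5, 243.2]
orientation: [0.994, 0.111, -0.001, -0.0]
ft_force: [-0.5, 0.1, -5.2]
width: 48.6
```

```bash
python3 - <<'E'
from h import *
c=cap('wrist','w5.png'); cap('top','top5.png');cap('scene','scene5.png'); s=readout.read_state(); print(s['position'],s['orientation'],s['width'],s['ft_force'])
E
```

```text
[494.68722916 -85.42295228 243.60341754] [ 9.93725443e-01  1.11846880e-01 -1.06887934e-04 -8.66141752e-05] 49.00003229549279 [-0.24484945  1.29720119 -5.90399151]
```

View pics/w5.png

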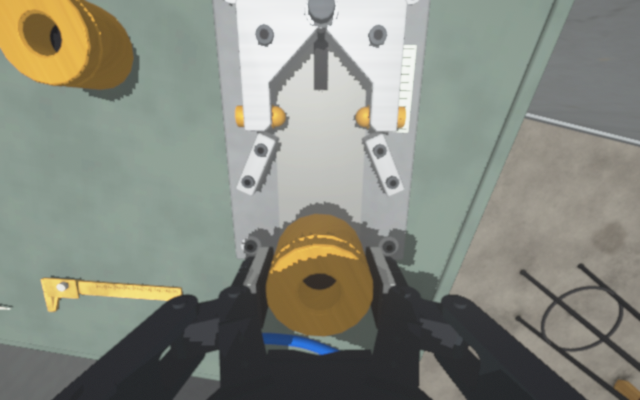

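View pics/scene5.png

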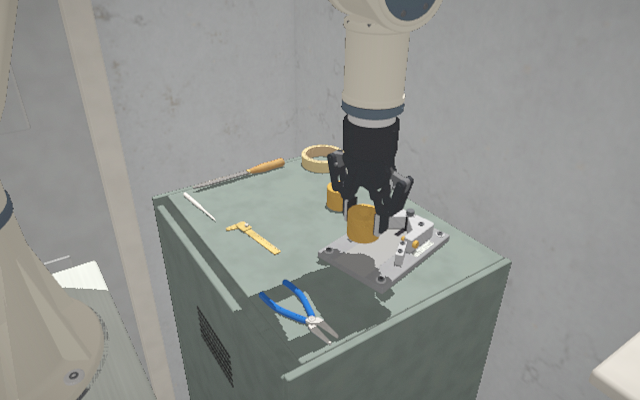

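The bush is at (319,285) and the channel centre line at about column 320, so they line up. I'll lower it onto the bed.

Request:
apply_moves:
  steps:
    - [-1,0,-0.05,-1.5,0,0,0]
    - [-1,0,0,-1.5,0,0,0]
    - [-1,0,0,-0.8,0,0,0]
    - [-1,0,0,-0.5,0,0,0]
    - [-1,0,0,-0.2,0,0,0]
    - [-1,0,0,0,0,0,0]
    - [-1,0,0,0,0,0,0]

```text
time_s: 7.18
position: [494.9, -86.9, 199.0]
orientation: [0.994, 0.111, 0.0, 0.0]
ft_force: [0.0, 0.0, -5.0]
width: 49.1
```

Request:
apply_moves:
  steps:
    - [-1,0,0,-0.1,0,0,0]
    - [-1,0,0,0,0,0,0]

```text
time_s: 7.42
position: [494.7, -86.8, 197.8]
orientation: [0.994, 0.111, 0.0, 0.0]
ft_force: [0.1, 0.6, -4.9]
width: 48.8
```

Request:
apply_moves:
  steps:
    - [-1,0,0,-0.1,0,0,0]
    - [-1,0,0,0,0,0,0]

```text
time_s: 7.68
position: [494.7, -86.8, 196.6]
orientation: [0.994, 0.111, -0.0, -0.0]
ft_force: [-0.5, 0.2, -4.8]
width: 48.5
```

Request:
apply_moves:
  steps:
    - [-1,0,0,-0.05,0,0,0]
    - [-1,0,0,0,0,0,0]

```text
time_s: 7.92
position: [494.9, -86.8, 196.5]
orientation: [0.994, 0.111, 0.0, 0.0]
ft_force: [-0.4, 0.7, 0.6]
width: 48.8
```

Request:
apply_moves:
  steps:
    - [0.6,0,0,0,0,0,0]
    - [0.6,0,0,0,0,0,0]
    - [0.6,0,0,0,0,0,0]
    - [0.6,0,0,2,0,0,0]
    - [0.6,0,0,4,0,0,0]
    - [0.6,0,0,1,0,0,0]
    - [0.6,0,0,0,0,0,0]

```text
time_s: 8.8
position: [494.9, -86.9, 266.6]
orientation: [0.994, 0.111, 0.001, 0.0]
ft_force: [-0.4, 0.3, -0.6]
width: 68.5
```

```bash
python3 - <<'E'
from h import *
c=cap('wrist','w6.png');cap('scene','scene6.png'); s=readout.read_state(); print(s['position'],s['orientation'],s['width'],s['ft_force'])
print(proj(c,(496.1,-86.3,52)))
E
```

```text
[494.29802455 -86.7680164  265.33826884] [ 9.93795686e-01  1.11219471e-01 -5.79493708e-04 -1.67283759e-04] 68.40732664034013 [ 0.48203585  0.69568597 -0.30948237]
[318.10948746 229.3292633 ]
```

View pics/w6.png

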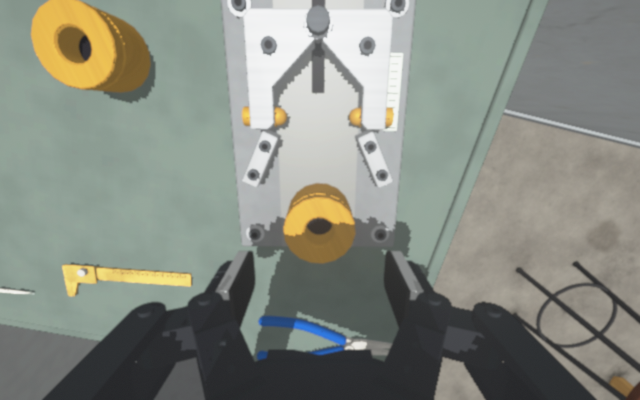

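View pics/scene6.png

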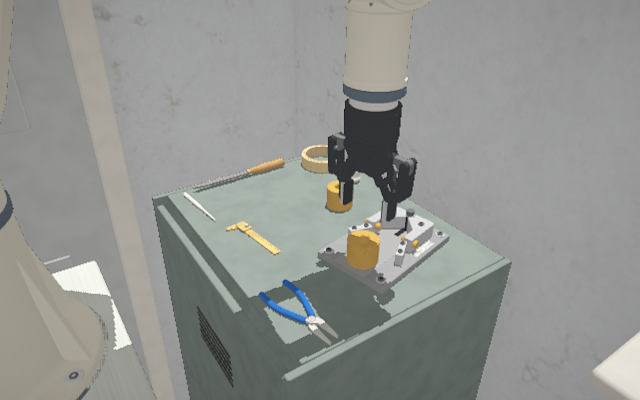

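The bush stands at (319,226), within 3 px of the expected spot. Next I'll shut the fingers and go behind it.

Request:
apply_moves:
  steps:
    - [-1,-2.2,-0.5,0,0,0,0]
    - [-1,-2.2,-0.5,0,0,0,0]
    - [-1,-0.9,-0.2,0,0,0,0]
    - [-1,0,0,-2,0,0,0]
    - [-1,0,0,-3,0,0,0]
    - [-1,0,0,-1.5,0,0,0]
    - [-1,0,0,-0.7,0,0,0]
    - [-1,0,0,0,0,0,0]
    - [-1,0,0,0,0,0,0]

```text
time_s: 10.02
position: [442.1, -98.9, 194.7]
orientation: [0.994, 0.111, 0.0, 0.0]
ft_force: [-0.1, 1.3, -0.7]
width: -0.5
```

```bash
python3 - <<'E'
from h import *
c=cap('wrist','w7.png');cap('scene','scene7.png'); s=readout.read_state(); print(s['position'],s['orientation'],s['width'],s['ft_force'])
E
```

```text
[442.06381553 -98.8965474  194.82056921] [9.93794625e-01 1.11228777e-01 5.97394352e-04 2.11585604e-04] 0.12761115076540802 [ 1.01599562  0.63002925 -0.26036121]
```

View pics/w7.png

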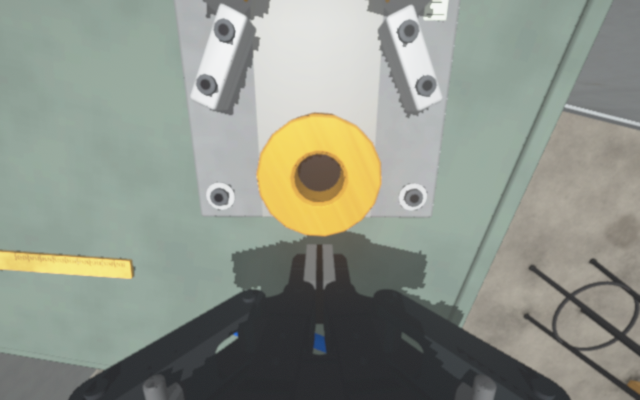

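View pics/scene7.png

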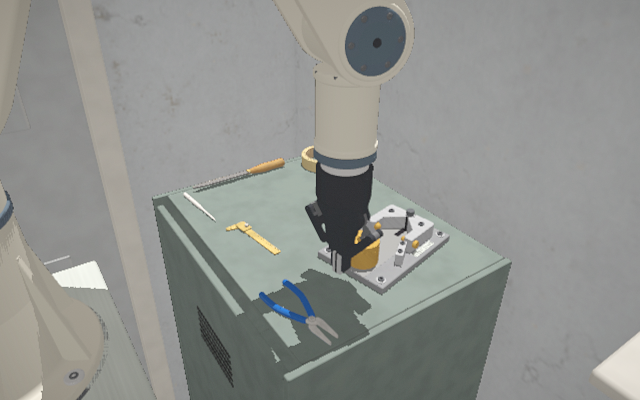

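The fingers, the bush centre (319,172) and the channel are collinear. I'll push along the jig's x direction, (0.975, 0.22).

Request:
apply_moves:
  steps:
    - [-1,0.29,0.07,0,0,0,0]
    - [-1,0.29,0.07,0,0,0,0]
    - [-1,0.29,0.06,0,0,0,0]
    - [-1,0.29,0.07,0,0,0,0]
    - [-1,0.29,0.06,0,0,0,0]
    - [-1,0.29,0.07,0,0,0,0]
    - [-1,0.29,0.06,0,0,0,0]
    - [-1,0.29,0.07,0,0,0,0]
    - [-1,0.29,0.06,0,0,0,0]
    - [-1,0.29,0.07,0,0,0,0]

```text
time_s: 11.38
position: [470.9, -92.2, 194.2]
orientation: [0.994, 0.111, -0.0, -0.0]
ft_force: [-0.8, -0.9, 0.7]
width: 0.2
```

Request:
apply_moves:
  steps:
    - [-1,0.29,0.07,0,0,0,0]
    - [-1,0.29,0.07,0,0,0,0]
    - [-1,0.29,0.06,0,0,0,0]
    - [-1,0.29,0.07,0,0,0,0]
    - [-1,0.29,0.06,0,0,0,0]
    - [-1,0.29,0.07,0,0,0,0]
    - [-1,0.29,0.06,0,0,0,0]
    - [-1,0.29,0.07,0,0,0,0]
    - [-1,0.29,0.06,0,0,0,0]
    - [-1,0.29,0.07,0,0,0,0]

```text
time_s: 12.62
position: [499.9, -85.6, 194.2]
orientation: [0.994, 0.111, 0.0, -0.0]
ft_force: [-1.4, -0.5, 0.6]
width: 0.0
```

```bash
python3 - <<'E'
from h import *
c=cap('wrist','w8.png'); s=readout.read_state(); print(s['position'],s['orientation'],s['width'],s['ft_force'])
E
```

```text
[500.3613679  -85.56809584 194.24497241] [9.93795199e-01 1.11224966e-01 3.23475666e-04 6.45826907e-05] -0.3253714945823881 [-0.47858878 -0.25332159 -0.11269068]
```

View pics/w8.png

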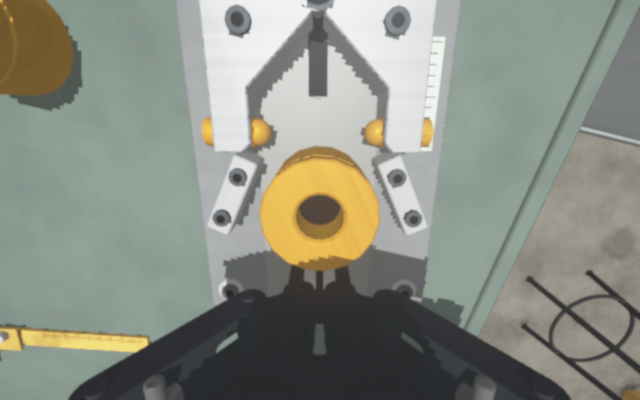

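The bush is entering the rails, centred at (320,210) and touching the fingers. I'll slow down before the plungers.

Request:
apply_moves:
  steps:
    - [-1,0.2,0.045,0,0,0,0]
    - [-1,0.2,0.045,0,0,0,0]
    - [-1,0.2,0.045,0,0,0,0]
    - [-1,0.2,0.045,0,0,0,0]
    - [-1,0.2,0.045,0,0,0,0]
    - [-1,0.2,0.045,0,0,0,0]
    - [-1,0.1,0.022,0,0,0,0]
    - [-1,0.1,0.022,0,0,0,0]
    - [-1,0.1,0.022,0,0,0,0]
    - [-1,0.1,0.022,0,0,0,0]

```text
time_s: 13.92
position: [515.8, -82.1, 194.2]
orientation: [0.994, 0.111, -0.0, -0.0]
ft_force: [-0.2, 0.9, -0.5]
width: 0.0
```

Request:
apply_moves:
  steps:
    - [-1,0.1,0.022,0,0,0,0]
    - [-1,0.1,0.022,0,0,0,0]

```text
time_s: 14.18
position: [517.7, -81.6, 194.1]
orientation: [0.994, 0.111, -0.0, -0.0]
ft_force: [-1.8, 0.5, 0.5]
width: -0.2
```

Request:
apply_moves:
  steps:
    - [-1,0.1,0.022,0,0,0,0]
    - [-1,0.1,0.022,0,0,0,0]

```text
time_s: 14.42
position: [518.8, -81.2, 193.9]
orientation: [0.994, 0.111, -0.001, -0.0]
ft_force: [-8.0, -2.0, 2.8]
width: 0.1
```

Request:
apply_moves:
  steps:
    - [-1,0.1,0.022,0,0,0,0]
    - [-1,0.1,0.022,0,0,0,0]

```text
time_s: 14.68
position: [520.1, -80.7, 193.6]
orientation: [0.994, 0.111, -0.002, -0.0]
ft_force: [-8.6, -1.9, 3.3]
width: -0.0
```

Request:
apply_moves:
  steps:
    - [-1,0.1,0.022,0,0,0,0]
    - [-1,0.1,0.022,0,0,0,0]

```text
time_s: 14.92
position: [522.2, -80.3, 193.6]
orientation: [0.994, 0.111, -0.002, -0.0]
ft_force: [-8.6, -1.2, 3.0]
width: 0.1
```

Request:
apply_moves:
  steps:
    - [-1,0.1,0.022,0,0,0,0]
    - [-1,0.1,0.022,0,0,0,0]

```text
time_s: 15.18
position: [524.4, -79.8, 193.6]
orientation: [0.994, 0.111, -0.002, -0.0]
ft_force: [-6.6, -1.5, 0.5]
width: -0.1
```

Request:
apply_moves:
  steps:
    - [-1,0.1,0.022,0,0,0,0]
    - [-1,0.1,0.022,0,0,0,0]

```text
time_s: 15.42
position: [526.6, -79.4, 193.7]
orientation: [0.994, 0.111, -0.002, -0.0]
ft_force: [-5.6, -0.7, -0.4]
width: -0.0
```

Request:
apply_moves:
  steps:
    - [-1,0.1,0.022,0,0,0,0]
    - [-1,0.1,0.022,0,0,0,0]

```text
time_s: 15.68
position: [529.2, -78.9, 193.8]
orientation: [0.994, 0.111, -0.001, -0.0]
ft_force: [-3.9, -0.4, -0.4]
width: -0.1
```

Request:
apply_moves:
  steps:
    - [-1,0.1,0.022,0,0,0,0]
    - [-1,0.1,0.022,0,0,0,0]

```text
time_s: 15.92
position: [532.1, -78.5, 194.3]
orientation: [0.994, 0.111, 0.0, 0.0]
ft_force: [-2.0, -0.4, -0.6]
width: 0.2
```

```bash
python3 - <<'E'
from h import *
c=cap('wrist','w9.png'); s=readout.read_state(); print(s['position'],s['ft_force'])
E
```

```text
[532.37355811 -78.51204555 194.3776245 ] [-1.10887172 -0.2071495  -0.56834394]
```

View pics/w9.png

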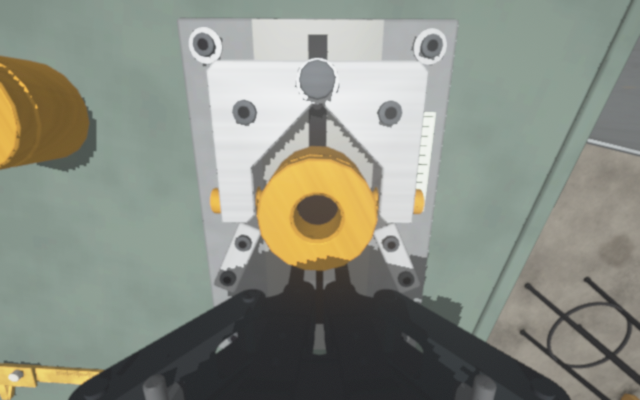

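The bush is at (318,208) with its widest part between the plungers, leaving about 12 mm to go.

Request:
apply_moves:
  steps:
    - [-1,0.1,0.022,0,0,0,0]
    - [-1,0.1,0.022,0,0,0,0]
    - [-1,0.1,0.022,0,0,0,0]
    - [-1,0.1,0.022,0,0,0,0]

```text
time_s: 16.48
position: [536.1, -77.7, 194.3]
orientation: [0.994, 0.111, 0.0, 0.0]
ft_force: [-0.7, 0.2, -0.2]
width: -0.1
```

Request:
apply_moves:
  steps:
    - [-1,0.1,0.022,0,0,0,0]
    - [-1,0.1,0.022,0,0,0,0]
    - [-1,0.1,0.022,0,0,0,0]

```text
time_s: 16.85
position: [538.9, -77.0, 194.2]
orientation: [0.994, 0.111, 0.0, 0.0]
ft_force: [-0.2, 1.2, 0.2]
width: 0.1
```

Request:
apply_moves:
  steps:
    - [-1,0.1,0.022,0,0,0,0]
    - [-1,0.05,0.011,0,0,0,0]

```text
time_s: 17.1
position: [540.3, -76.7, 194.2]
orientation: [0.994, 0.111, 0.0, 0.0]
ft_force: [-0.1, -0.1, 0.1]
width: 0.0
```

Request:
apply_moves:
  steps:
    - [-1,0.05,0.011,0,0,0,0]
    - [-1,0.05,0.011,0,0,0,0]

```text
time_s: 17.35
position: [541.3, -76.4, 194.2]
orientation: [0.994, 0.111, -0.0, -0.0]
ft_force: [0.4, -1.4, -0.0]
width: 0.3
```

```bash
python3 - <<'E'
from h import *
c=cap('wrist','w10.png'); s=readout.read_state(); print(s['position'],s['ft_force'])
E
```

```text
[541.33181673 -76.43843107 194.20647586] [-0.35621901 -0.06195369 -0.64772673]
```

View pics/w10.png

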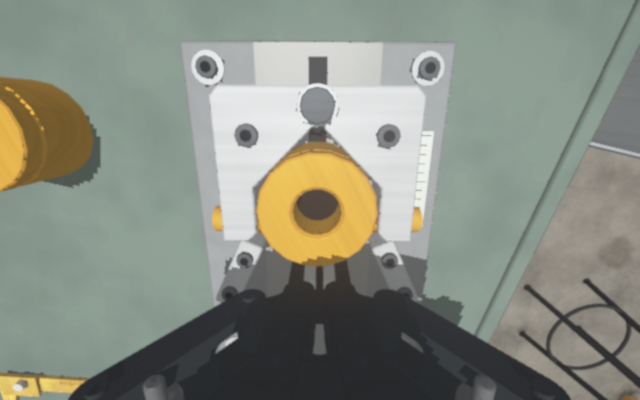

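Request:
apply_moves:
  steps:
    - [-1,0.05,0.011,0,0,0,0]
    - [-1,0.05,0.011,0,0,0,0]

```text
time_s: 17.65
position: [542.3, -76.2, 194.2]
orientation: [0.994, 0.111, -0.0, -0.0]
ft_force: [-0.3, 0.0, -0.7]
width: -0.1
```

Request:
apply_moves:
  steps:
    - [-1,0.05,0.011,0,0,0,0]
    - [-1,0.05,0.011,0,0,0,0]

```text
time_s: 17.9
position: [543.3, -76.0, 194.2]
orientation: [0.994, 0.111, -0.0, -0.0]
ft_force: [0.3, 0.6, -0.4]
width: 0.3
```

Request:
apply_moves:
  steps:
    - [-1,0.05,0.011,0,0,0,0]
    - [-1,0.03,0.007,0,0,0,0]

```text
time_s: 18.15
position: [543.7, -75.8, 194.0]
orientation: [0.994, 0.111, -0.001, -0.0]
ft_force: [-1.5, -1.1, -0.2]
width: 0.1
```

Request:
apply_moves:
  steps:
    - [-1,0.04,0.009,0,0,0,0]
    - [-1,0.04,0.009,0,0,0,0]

```text
time_s: 18.4
position: [543.9, -75.7, 193.9]
orientation: [0.994, 0.111, -0.001, -0.0]
ft_force: [-5.7, -2.7, 2.0]
width: 0.2
```

Request:
apply_moves:
  steps:
    - [-1,0.04,0.009,0,0,0,0]
    - [-1,0.04,0.009,0,0,0,0]

```text
time_s: 18.65
position: [544.2, -75.6, 193.7]
orientation: [0.994, 0.111, -0.002, -0.0]
ft_force: [-8.2, -3.0, 2.3]
width: -0.3
```

Request:
apply_moves:
  steps:
    - [-1,0.04,0.009,0,0,0,0]
    - [-1,0,0,0,0,0,0]

```text
time_s: 18.9
position: [544.3, -75.5, 193.5]
orientation: [0.994, 0.111, -0.002, -0.0]
ft_force: [-9.1, -3.2, 3.0]
width: 0.1
```

Request:
apply_moves:
  steps:
    - [-1,0.04,0.009,0,0,0,0]
    - [-1,0,0,0,0,0,0]

```text
time_s: 19.15
position: [544.4, -75.4, 193.4]
orientation: [0.994, 0.111, -0.003, -0.0]
ft_force: [-9.3, -4.3, 3.3]
width: 0.2
```

```bash
python3 - <<'E'
from h import *
c=cap('wrist','w11.png'); s=readout.read_state(); print(s['position'],s['ft_force'])
E
```

```text
[544.36564887 -75.3947979  193.43179276] [-9.95253785 -3.91447737  2.22179032]
```

View pics/w11.png

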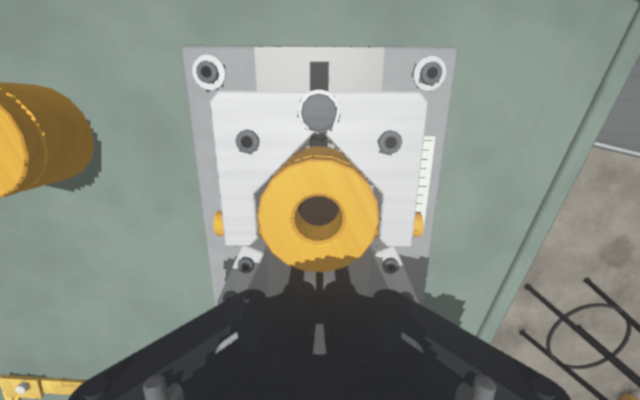

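The bush sits in the V at (319,212) against both faces, with force at about 10 N. I'll raise it to 15 N.

Request:
apply_moves:
  steps:
    - [-1,0.05,0.011,0,0,0,0]
    - [-1,0.05,0.011,0,0,0,0]
    - [-1,0,0,0,0,0,0]

```text
time_s: 19.58
position: [544.7, -75.2, 193.2]
orientation: [0.994, 0.111, -0.004, -0.001]
ft_force: [-11.9, -4.1, 4.2]
width: -0.0
```

Request:
apply_moves:
  steps:
    - [-1,0.05,0.011,0,0,0,0]
    - [-1,0.05,0.011,0,0,0,0]
    - [-1,0,0,0,0,0,0]

```text
time_s: 19.95
position: [545.0, -75.0, 192.9]
orientation: [0.994, 0.111, -0.005, -0.001]
ft_force: [-15.0, -4.4, 4.6]
width: 0.0
```

Request:
apply_moves:
  steps:
    - [-1,0,0,0,0,0,0]
    - [-1,0,0,0,0,0,0]
    - [-1,0,0,0,0,0,0]
    - [-1,0,0,0,0,0,0]
    - [-1,0,0,0,0,0,0]

```text
time_s: 20.58
position: [545.0, -75.0, 192.9]
orientation: [0.994, 0.111, -0.005, -0.001]
ft_force: [-15.5, -4.8, 4.7]
width: 0.1
```

Request:
apply_moves:
  steps:
    - [-1,0,0,0,0,0,0]
    - [-1,0,0,0,0,0,0]
    - [-1,0,0,0,0,0,0]
    - [-1,0,0,0,0,0,0]
    - [-1,0,0,0,0,0,0]

```text
time_s: 21.2
position: [545.0, -75.0, 192.9]
orientation: [0.994, 0.111, -0.005, -0.001]
ft_force: [-15.8, -4.2, 4.5]
width: -0.1
```

The force held at about 16 N for 1.25 s with no movement. Now I'll back off.

Request:
apply_moves:
  steps:
    - [-1,-0.15,-0.034,0,0,0,0]
    - [-1,-0.2,-0.045,0,0,0,0]
    - [-1,-0.4,-0.09,0,0,0,0]
    - [-1,-1,-0.22,0,0,0,0]
    - [-1,-2,-0.45,0,0,0,0]
    - [-1,-1.5,-0.33,1,0,0,0]
    - [-1,0,0,3,0,0,0]
    - [-1,0,0,4,0,0,0]
    - [-1,0,0,2,0,0,0]
    - [-1,0,0,0,0,0,0]

```text
time_s: 22.45
position: [496.3, -86.8, 296.3]
orientation: [0.994, 0.111, 0.002, 0.001]
ft_force: [-0.1, 0.1, -0.3]
width: 0.2
```

```bash
python3 - <<'E'
from h import *
c=cap('wrist','w12.png');s2=cap('scene','scene12.png');cap('top','top12.png'); s=readout.read_state(); print(s['position'],s['ft_force'])
cv2.imwrite('pics/w12z.png',cv2.cvtColor(cv2.resize(c['img'][20:220,210:430],None,fx=3,fy=3,interpolation=cv2.INTER_CUBIC),cv2.COLOR_RGB2BGR))
cv2.imwrite('pics/s12z.png',cv2.cvtColor(cv2.resize(s2['img'][130:330,220:460],None,fx=3,fy=3,interpolation=cv2.INTER_CUBIC),cv2.COLOR_RGB2BGR))
E
```

```text
[495.43180527 -86.52542765 293.65931007] [-0.49688799  0.2642558   0.91368648]
```

View pics/w12.png

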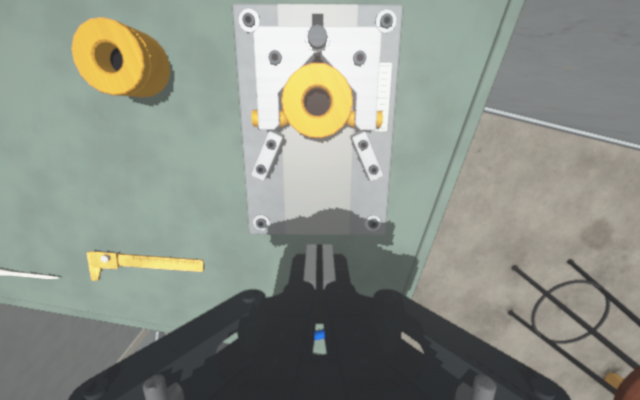

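View pics/w12z.png

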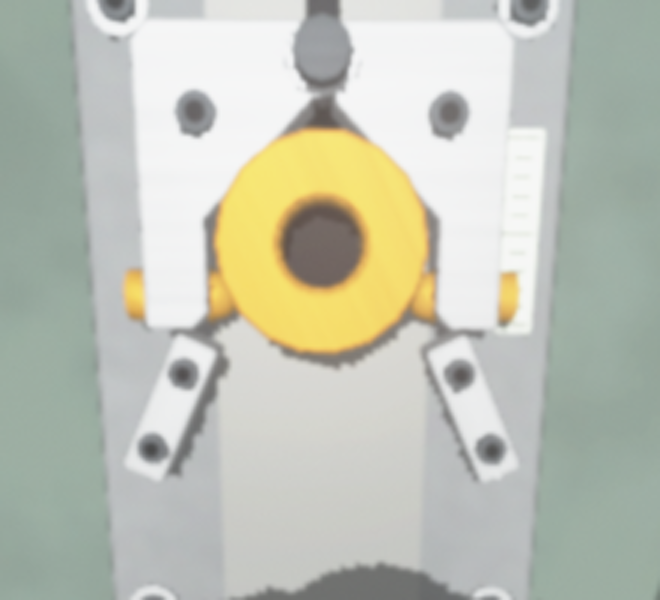

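View pics/s12z.png

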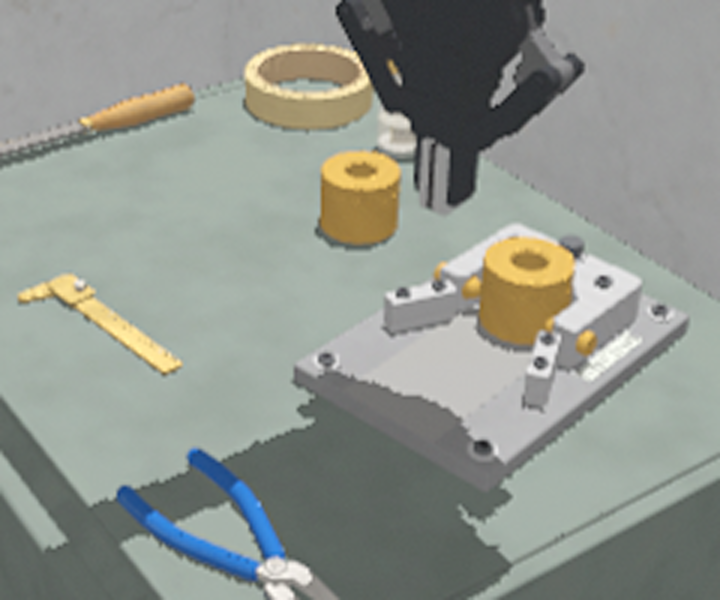

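The bush stands upright in the V at wrist (317,100), past both plungers, with the bottle, tape and gauge in place. One numeric check follows.

```bash
python3 - <<'E'
from h import *
from scipy.optimize import least_squares
exec(open('fit2.py').read().split("if __name__")[0].split('exec(')[0]); 
J=np.array([[105,65],[105,-65],[-85,-65],[-85,65]],float)
def tf(p,X):
    a=p[2];R=np.array([[np.cos(a),-np.sin(a)],[np.sin(a),np.cos(a)]]);return X@R.T+p[:2]
def inv(p,w):
    a=p[2];R=np.array([[np.cos(a),-np.sin(a)],[np.sin(a),np.cos(a)]]);return (np.array(w)[:2]-p[:2])@R
def go(f,T):
    c=ld(f);A=np.array([ray(c,*q,12)[:2] for q in T]);r=least_squares(lambda p:(tf(p,J)-A).ravel(),[540,-70,.2]);print(r.x,np.round(r.fun,1));return c,r.x
c,p=go('w12.png',[(233.5,5),(401,5),(387,233.5),(249.5,233.5)])
im=c['img'].astype(np.uint8);h=cv2.cvtColor(im,cv2.COLOR_RGB2HSV);m=cv2.inRange(h,(15,130,150),(30,255,255))
m[:, :275]=0;m[:,360:]=0;m[150:]=0
m=cv2.morphologyEx(m,cv2.MORPH_OPEN,np.ones((13,13),np.uint8))
k=max(cv2.findContours(m,0,2)[0],key=cv2.contourArea);e=cv2.fitEllipse(cv2.convexHull(k));print(e)
print('bush',inv(p,ray(c,*e[0],52)))
Z=lambda u,v:(210+u/3-.3,20+v/3-.3)
for n,q,z in [('back',(323,20),36),('fL',(206,220),36),('fR',(437,220),36),('armL',(170,328),36),('armR',(465,328),36)]: print(n,np.round(inv(p,ray(c,*Z(*q),z)),1))
# bystanders moved? diff of top views in yellow things
a=ld('top0.png')['img'].astype(int);b=ld('top12.png')['img'].astype(int);d=np.abs(a-b).max(2)
for n,(x0,x1,y0,y1) in dict(tape=(215,270,120,170),bottle=(272,300,122,156),gauge=(290,352,250,280)).items(): print(n,(d[y0:y1,x0:x1]>40).sum())
E
```

```text
[ 5.46310446e+02 -7.51616475e+01  2.25098231e-01] [ 1.   2.2  2.1 -1.7 -1.4 -0.1 -1.7 -0.4]
((316.4002990722656, 101.24855041503906), (71.31610870361328, 72.6171646118164), 38.84601593017578)
bush [34.14096681  0.83319972]
back [83.7  0. ]
fL [40.3 29. ]
fR [ 40.2 -27.9]
armL [14.4 39.4]
armR [ 14.3 -36. ]
tape 0
bottle 0
gauge 0
```

```bash
python3 -c "
from h import *
print(order.close_job())"
```

```text
the job is handed in; nothing more can be done
None
```

The brass bush is standing home in the V block, against both faces as far as the images show. The job was handed in at about 22.6 s of the 59 s allowed.

- **What I did:** I picked up the bush nearest the base and stood it in the mouth of the rails. With shut fingers I pushed it past the plungers, where the force peaked at about 9 N. I then bedded it at about 16 N for 1.25 s, during which it did not move. The highest force read along the push was about 16.3 N, below the 20 N limit. Forces were read at the end of each move, not continuously. I then backed off and lifted clear.
- **Last checks:**
  - The bush's centre measured 34.1 mm along the jig's centre line and 0.8 mm to its left. The V faces put home at about 33 mm and the plungers at about 34 mm, which agrees within the camera error.
  - The back edge of the V block measured 83.1 mm before and 83.7 mm after, which is within measuring error, so I saw no sign of it shifting.
  - The tape, bottle and gauge showed no change in the top view.
- **What disagreed:**
  - The wrist camera put the bush and jig 3 to 5 mm further forward than the top and scene cameras did. The offset was the same for both, so it cancelled out.
  - The bedding force leaned about 4 degrees to one side of the jig's axis, and about 4.6 N pointed upward. I took both to be friction at the fingers.

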